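# Proof-pull a newly glued peg with a spring balance

### The arm

A 6-joint arm with a two-finger parallel gripper is mounted at the origin on a cart in front of the work surface, level with it; the furniture and walls round the work are solid. World frame = base frame: x ahead of the robot, y to its left, z up, the work surface at z = 0. Lengths are in mm, angles in degrees, forces in N, time in s.
With the tool pointing down it reaches from about 225 to 875 mm from the base axis. Payload 3.4 kg.
Tool frame: the origin (TCP) lies at the very end of the fingers, on their centre line; the grasp point (between the pads) lies 19 mm behind it; z points along the fingers, y is the direction in which the jaws open and shut (so a half turn about z gives the same grasp; the last joint's range is limited). The gripper opens to 85 mm and grips with 20 to 120 N. Pads are 22 mm wide; open, the fingers measure 114 mm over their backs; the gripper's body (76 mm by 85 mm) begins 54 mm behind the grasp point. The pads swing forward as they close: fully open they stand 13 mm farther back than shut.
Start: joints at [57.238, 15.808, 86.224, -0, 77.962, -6.933], TCP at [250.54, 517.583, 231.328] pointing down, gripper open.
Joint ranges: [-165.64, 165.64], [-43.16, 119.46], [12.63, 154.43], [-67.54, 247.53], [6.08, 155.33], [-154.97, 154.97]. Speed limits (degrees/s): [147.25, 147.25, 180, 180, 180, 180].

### API

Orientations are given as [roll, pitch, yaw] about the fixed x, y, z axes, in that order (R = Rz(yaw) Ry(pitch) Rx(roll)).
In Python, from plant import read_state, eyes, finish_job gives the robot as it stands. The module is installed in compiled form; this text tells all that it offers.
- The arm moves only by the tool play_rows, never from a script. Its argument "moves" is a list of rows, each a list of 5 numbers: the shift along the tool's x, y, z in m, then the turn about the tool's z in degrees, then the opening in per cent of the stroke, from 0 (shut) to 100 (fully open). In form: [[dx, dy, dz, yaw, grip], ...]. A call has 1 to 8 rows; each row is the pose to reach, as a shift and turn from the pose commanded when the call began, along the tool's axes at that moment; what a row does not reach only later rows make up. A row lasts 1/8 s, in which the tool goes at most 62.5 mm and 10.7 degrees, less where a joint would pass 70% of its speed; a pose out of reach is approached as far as the arm can. A call with a gripper value outside its range is refused whole. The fingers move at their own pace and stop on an object; the grip force is fixed at half the most. Time passes only in rows, so rows that repeat a pose let the fingers close. It gives the time, the measured TCP pose, the force and the opening at its end, in the units of the state.
- read_state(): the state, without advancing time (a new reading comes with each control period).
- eyes.camera(name): name is "scene" or "top"; returns a dict with "color" (420x560x3 uint8, red, green, blue), "intrinsics" (3x3 intrinsics, pixels), "camera_from_world" (4x4, takes a point from world to camera coordinates). Camera axes: x right, y down, z forward; pixel columns grow to the right and rows downward; lengths in mm; the calibration is good to about 2 mm. A picture is of the moment at which its call begins. There is no depth.
- finish_job(): hands the job in, once; it reports no verdict.
The state is a dict: "t": time; "q": joint angles; "qvel": joint speeds; "joint_torque": joint torques, N m; "position": TCP position; "tool_rot": TCP orientation; "ft_force": force on the tool from outside, world axes, zero at the start; "wrist_torque": the same for the moment, N m; "grip_width": opening from 0.0 (shut) to 1.0 (fully open).
Only numpy, scipy, OpenCV 4.12 (cv2) and the standard library are available. Lean on these libraries where they do the work, as an engineer would, in place of code of your own. Each camera call takes 0.05 s, during which the arm holds its last target. There are 200 camera calls.

### The job

The ball-headed peg in the peg rail is a replacement that has just been glued in, and its joint must be proved before the rail goes back on the wall. Hang the eye of the spring balance over that peg so that it sits round the neck below the ball, then pull the balance back towards you, level and square to the rail, until the broad dark band on the draw rod stands at the mouth of the casing (15 N); never pull past 20 N, which could crack the joint. Finish while holding the balance there by its casing, steady on the mark and clear of the table and the rail board; leave the other pegs and the things round about alone.

Things in the scene. Friction and masses are not known exactly. Their poses are not given: they have to be found in the camera images.
- balance: spring balance lying on the table: square aluminium casing 150 x 30 x 28 mm with a brass cap at the mouth and a black one at the back (32.5 wide, 30.5 high) and a wire loop at the back; 0.2 kg. Origin: on the underside, 14 mm below the long axis; x points along the casing to the draw rod and eye, z up. The casing runs from x = -85 to +65 mm (mouth at +65); the loop reaches x = -112 mm.
- grip (a point): centre of the ribbed rubber hand grip of the casing, 30 mm behind the balance's origin, on the long axis (14 mm above the underside); about 31 mm wide here, ribs from x = -56 to -4 mm of the balance; take it across the width. The axes are those of the balance.
- eye (a point): centre of the round eye at the end of the draw rod: a steel ring in the plane of the casing (flat when it lies on the table), hole 31 mm across, wire 5.6 mm thick. On the long axis, 100 mm ahead of the balance's origin (130 mm ahead of point grip) while the rod is home; 1 mm farther for each mm of draw.
- draw (a joint): how far the draw rod is pulled out of the casing, m: 0 home (start), 0.050 end stop. A spring of 500 N/m pulls it home (0 N at 0): the broad dark band, 4 mm wide, has its middle at the casing's mouth at 0.030 = 15 N; 20 N is 0.040. Thin lines stand every 6 mm (3 N).
- rail: peg rail of pale wood, 78 x 360 x 20 mm, screwed down flat to the table. Origin: centre of the underside; its long side is its y, its x points across it, away from the robot; z up. Three pegs stand upright on its middle line at y = -105, 0 and +105 mm, in any order; it does not move.
- ball_peg: the replacement peg, fixed upright in the rail. Origin: foot of the peg on the rail's top, 20 mm above the table. Straight neck 13 mm thick (17.6 mm shoulder on the lowest 2.5 mm); ball head 25 mm across, its middle 50 mm above the origin, top 62.5 mm. The eye passes over the ball; clear neck from 3 to 38 mm above the origin.
- disc_peg_1: one of two older pegs with a flat mushroom head 37 mm wide, 47 mm high over the rail's top; too wide for the eye. Origin at its foot on the rail's top. To be left alone.
- disc_peg_2: the other older peg with the flat mushroom head, the same as disc_peg_1. To be left alone.
- mug: white mug with a handle, 88 x 127 x 95 mm, standing on the table beyond the balance; origin at the centre of its underside. To be left alone.
- jar: small white glaze jar with a screw lid, 52 mm across, 68 mm high; origin at the centre of its underside. To be left alone.
- tile: fired glaze test tile lying flat to the right of the work, 40 x 62 x 10 mm; origin at the centre of its underside. To be left alone.
Things that resemble listed ones, but are neither listed nor needed, are in the scene too. Several things have the shape of the balance; the one meant has the colours described above.

How it is judged (in metres and radians):
On the way, in this order (a step that is already met when the one before it is completed fails the run):
1. the eye hangs round the neck of the ball-headed peg, below the ball, with the rod still nearly home (horizontal distance between eye and ball_peg below 0.016 m and z of eye in the frame of ball_peg below 0.038 m and value of joint draw below 0.015 m), for 0.1 s.
2. the rod is drawn to the broad band and kept there (value of joint draw between 0.026 and 0.034 m and contact force between balance and ball_peg above 9 N), for 0.3 s.
At the end, for the whole second after the job is handed in: Fingers still hold the balance; its eye is round the ball-headed peg's neck (3-38 mm over the rail, within 16 mm of the axis); draw still, 30 +-4 mm, over 9 N on the peg; casing on the robot's side, square within 15 deg, level within 11 deg, over 6 mm off the table, not on the rail (<1.5 N) (all of step 2 and velocity of joint draw between -0.01 and 0.01 m/s and horizontal distance between eye and ball_peg below 0.016 m and z of eye in the frame of ball_peg between 0.003 and 0.038 m and contact force between the fingers and balance above 5 N and contact force between balance and rail below 1.5 N and height (world z) of balance above 0.006 m and x of balance in the frame of rail below -0.06 m and angle between the x axis of balance and the x axis of rail, either way round below 0.26 rad and angle between balance's own x axis and vertical between 1.37 and 1.77 rad); the arm keeps its last pose, push and grip.
It fails at once if the draw rod was pulled past 20 N (0.041) (value of joint draw above 0.041 m).
It fails at once if another peg was struck or pulled (contact force between anything else and disc_peg_1 above 4 N or contact force between anything else and disc_peg_2 above 4 N).
It fails at once if a bystander was moved (distance of any of mug, tile, jar from where it was at the start of the episode above 0.02 m).
It also fails if it takes over 45 s, if anything falls off the work surface, if the arm or the gripper's body presses on something with over 40 N, if the wrist force passes 120 N, or if a joint passes its speed limit or range.

## Working session

There is one attempt and no reset: what is moved stays moved. The work goes in short steps, Python scripts to look and compute and a tool call to move; the robot and the scene stay as the last step left them, time stands still between calls to the robot, and variables do not carry over. Pictures are saved under pics/ and viewed, about 8 in all and at most 12, crops included, and the job is handed in when it is done.

Besides the shell and the picture viewer there is one more tool, called by a JSON object that holds its "op" and its "data". play_rows: Moves the arm, as the interface text tells. Its arguments: {"type":"object","properties":{"moves":{"type":"array","items":{"type":"array","items":{"type":"number"}}}},"required":["moves"]}

```bash
mkdir -p pics; cat > h.py <<'E'
import cv2,numpy as np
from plant import read_state,eyes,finish_job
def shot(cam,fn,crop=None,s=1):
    d=eyes.camera(cam); im=d["color"][:,:,::-1]
    np.savez(f"{cam}.npz",K=d["intrinsics"],T=d["camera_from_world"])
    cv2.imwrite(fn.replace('.png','_full.png'),im)
    if crop: x0,y0,x1,y1=crop; im=im[y0:y1,x0:x1]
    cv2.imwrite(fn,cv2.resize(im,None,fx=s,fy=s,interpolation=cv2.INTER_CUBIC))
def ray(cam,u,v,z):
    d=np.load(f"{cam}.npz");T=d["T"];R=T[:3,:3];c=-R.T@T[:3,3]
    r=R.T@np.linalg.solve(d["K"],[u,v,1.]); return np.round(c+r*(z-c[2])/r[2],1)
def proj(cam,p):
    d=np.load(f"{cam}.npz");q=d["K"]@(d["T"]@np.r_[p,1.])[:3];return np.round(q[:2]/q[2],1)
E
python3 -c "
from h import *
shot('top','pics/top1.png',None,1.4);shot('scene','pics/sc1.png',None,1.4);s=read_state();print(s)
for c in('top','scene'):
  d=np.load(c+'.npz');T=d['T'];print(c,d['K'][0,0],-T[:3,:3].T@T[:3,3],T[2,:3])"
```

```text
{'t': 0.1, 'q': array([ 5.72375306e+01,  1.58440546e+01,  8.62869452e+01,  1.41712376e-04,
        7.79624270e+01, -6.93429806e+00]), 'qvel': array([ 0.02089226, -0.03553668, -0.16649421, -0.02474089, -0.01531626,
       -0.05674155]), 'joint_torque': array([ 1.22998699e-03, -4.17701626e+01, -2.46406245e+01, -1.49269827e-04,
        5.87758259e-03,  1.61755366e-05]), 'position': array([250.27775227, 517.15954477, 230.53275834]), 'tool_rot': array([-1.79907273e+02, -1.14170459e-02,  1.54171790e+02]), 'ft_force': array([-0.17896385,  0.0356887 , -0.30674128]), 'wrist_torque': array([ 0.01059083, -0.00548401, -0.02982801]), 'grip_width': 0.997346125127594}
top 422.6934473906569 [ 496.92285637   -1.2442916  1165.36839512] [ 0.07579676 -0.00202694 -0.99712123]
scene 425.79591782979486 [ -17.17596543 -737.93808621  689.58001192] [ 0.52782986  0.6393222  -0.55916256]
```

View pics/top1.png

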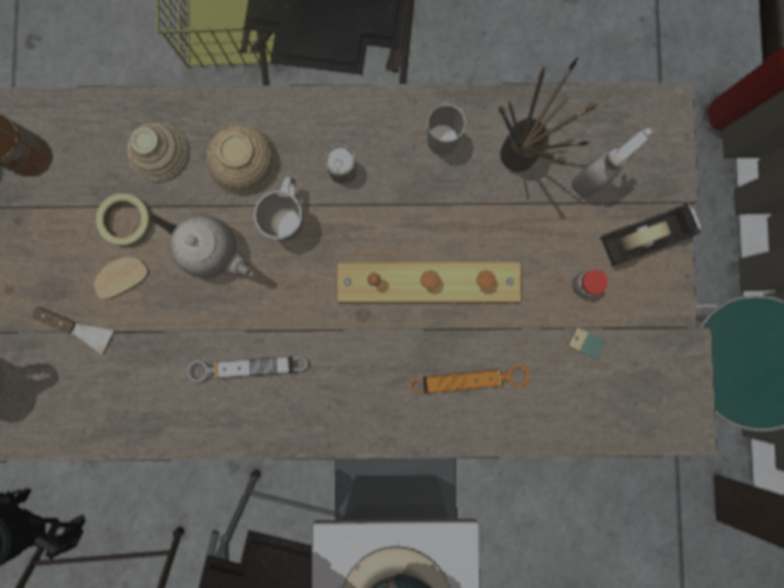

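View pics/sc1.png

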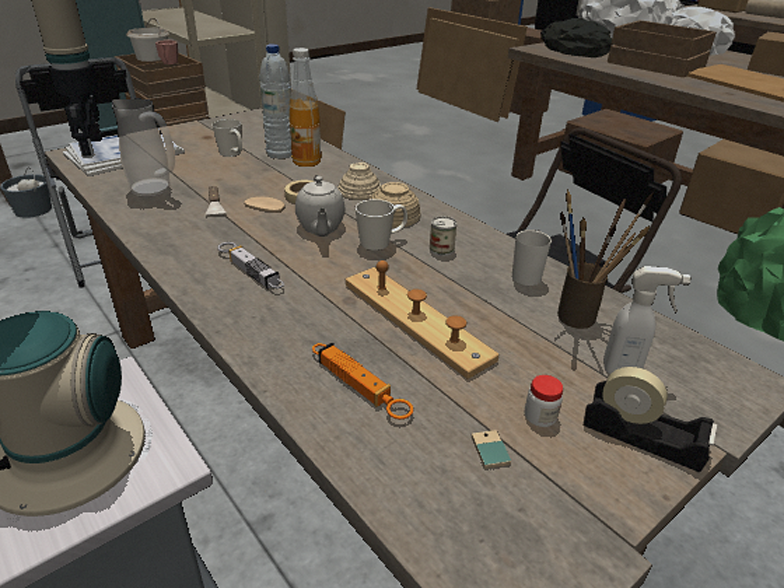

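The top view shows the ball peg at the rail's left end (about (374,279) in the enlarged view). The real (aluminium) balance lies at (187..308, 370) with its eye to the left; the orange one is a decoy. Next I look at closer crops.

```bash
python3 -c "
from h import *
a=cv2.imread('pics/top1_full.png');b=cv2.imread('pics/sc1_full.png')
A=cv2.resize(a[235:285,125:225],None,fx=8,fy=8,interpolation=cv2.INTER_CUBIC)
B=cv2.resize(a[180:220,235:385],None,fx=16/3,fy=16/3,interpolation=cv2.INTER_CUBIC)[:200]
cv2.imwrite('pics/c1.png',np.vstack([A,B]))
print(ray('top',240.5,187,20),ray('top',240.5,216,20),ray('top',371.5,187.5,20),ray('top',371.5,216,20))"
```

```text
[650.3 110.6  20. ] [571.  110.6  20. ] [ 646.2 -246.9   20. ] [ 568.2 -245.1   20. ]
```

View pics/c1.png

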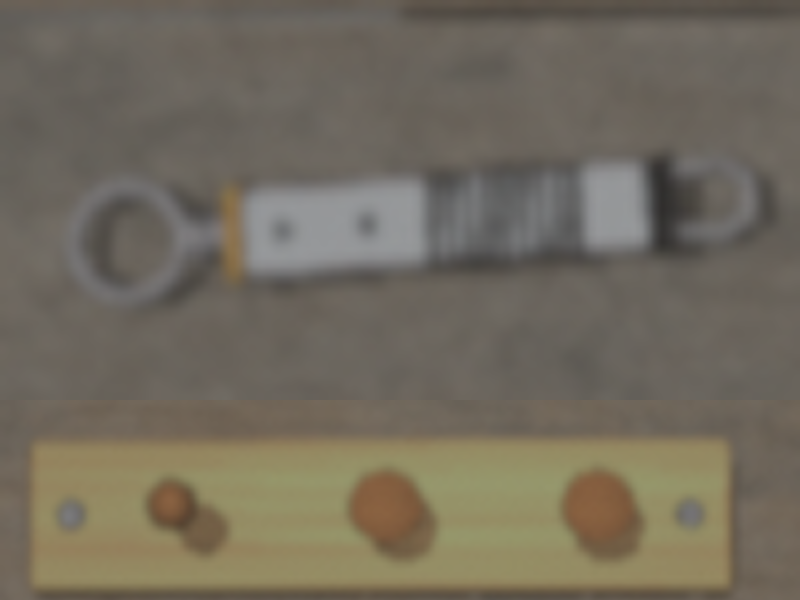

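```bash
python3 -c "
from h import *
f=lambda x,y,k,x0,y0:((x+.5)/k-.5+x0,(y+.5)/k-.5+y0)
A=lambda x,y,z:ray('top',*f(x,y,8,125,235),z)
B=lambda x,y,z:ray('top',*f(x,y,16/3,235,180),z)
e=A(126,242,14);g=A(505,214,28);m=A(232,232,28);b=A(663,203,28)
print('eye',e,'grip',g,'mouth',m,'back',b)
for p,q in((b,m),(g,e)):print(np.linalg.norm((q-p)[:2]),np.degrees(np.arctan2(*(q-p)[[1,0]])))
print('ball',B(170,103,70),'d1',B(387,107,67),'d2',B(600,107,67))
print('rail',[B(x,y,20) for x,y in((32,38),(32,187),(730,38),(730,187))])
print('ball in scene px', proj('scene',B(170,103,70))*1.4, 'eye',proj('scene',e)*1.4,'grip',proj('scene',g)*1.4)"
```

```text
eye [441.2 382.1  14. ] grip [450.1 251.   28. ] mouth [444.9 342.1  28. ] back [453.4 198.3  28. ]
144.05099791393326 93.38281019853663
131.40175036885927 93.88368595263225
ball [611.8  38.1  70. ] d1 [609.3 -68.   67. ] d2 [ 608.6 -172.3   67. ]
rail [array([651. , 110.3,  20. ]), array([574.6, 110.4,  20. ]), array([ 648.3, -246.9,   20. ]), array([ 571.9, -245.1,   20. ])]
ball in scene px [380.24 264.88] eye [224.84 245.56] grip [256.34 263.62]
```

{"op": "play_rows", "data": {"moves": [[-0.05, -0.026, 0.01, 10, 100], [-0.1, -0.052, 0.03, 20, 100], [-0.15, -0.078, 0.05, 30, 100], [-0.2, -0.104, 0.07, 40, 100], [-0.25, -0.13, 0.09, 50, 100], [-0.2956, -0.1526, 0.111, 60.5, 100], [-0.2956, -0.1526, 0.111, 60.5, 100], [-0.2956, -0.1526, 0.111, 60.5, 100]]}}

```text
t: 1.1
position: [449.8, 251.6, 120.2]
tool_rot: [-179.9, -0.0, 93.7]
ft_force: [-0.4, 0.1, 0.2]
grip_width: 0.995
```

{"op": "play_rows", "data": {"moves": [[0, 0, 0.04, 0, 100], [0, 0, 0.08, 0, 100], [0, 0, 0.105, 0, 100], [0, 0, 0.116, 0, 100], [0, 0, 0.1175, 0, 100], [0, 0, 0.1175, 0, 70], [0, 0, 0.1175, 0, 45], [0, 0, 0.1175, 0, 45]]}}

```text
t: 2.1
position: [450.6, 251.6, 3.5]
tool_rot: [179.9, -0.0, 93.7]
ft_force: [0.0, 0.0, 0.5]
grip_width: 0.453
```

```bash
python3 -c "
from h import *
shot('top','pics/t2.png',(125,225,225,300),4);shot('scene','pics/s2.png',(130,120,240,260),4)
a=cv2.imread('pics/t2.png');b=cv2.imread('pics/s2.png');c=np.zeros((560,850,3),np.uint8)
c[:300,:400]=a;c[:560,405:845]=b;cv2.imwrite('pics/c2.png',cv2.resize(c,(800,527)))"
```

```text
(no output)
```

View pics/c2.png

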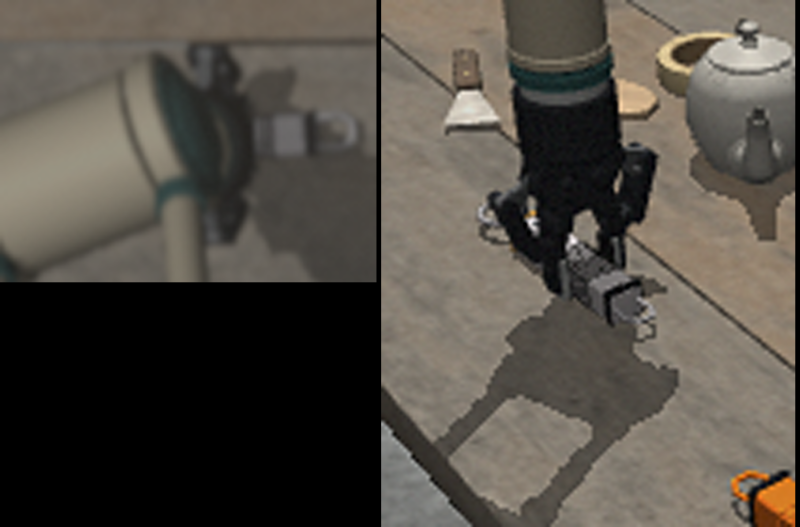

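The fingers straddle the ribbed grip of the aluminium balance, with the cap and loop still at the right place and the eye to the rear. I close and lift.

{"op": "play_rows", "data": {"moves": [[0, 0, 0, 0, 30], [0, 0, 0, 0, 10], [0, 0, 0, 0, 0], [0, 0, 0, 0, 0], [0, 0, -0.01, 0, 0], [0, 0, -0.04, 0, 0], [0, 0, -0.08, 0, 0], [0, 0, -0.11, 0, 0]]}}

```text
t: 3.2
position: [450.0, 251.4, 114.2]
tool_rot: [180.0, -0.0, 93.7]
ft_force: [-0.1, 1.3, -2.0]
grip_width: 0.338
```

{"op": "play_rows", "data": {"moves": [[-0.01, -0.01, 0, 5, 0], [-0.04, -0.03, 0, 14, 0], [-0.075, -0.045, 0, 24, 0], [-0.11, -0.055, 0, 34, 0], [-0.145, -0.0637, 0, 44, 0], [-0.18, -0.0637, 0, 54, 0], [-0.2, -0.0637, 0, 64, 0], [-0.2103, -0.0637, 0, 72, 0]]}}

```text
t: 4.2
position: [399.3, 36.5, 112.8]
tool_rot: [-180.0, 0.1, 21.3]
ft_force: [0.6, 0.9, -1.8]
grip_width: 0.339
```

{"op": "play_rows", "data": {"moves": [[0, 0, 0, 8, 0], [0, 0, 0, 15, 0], [0, 0, 0, 20, 0], [0, 0, 0, 22.1, 0], [0, 0, 0, 22.1, 0], [0, 0, 0, 22.1, 0]]}}

```text
t: 4.95
position: [399.9, 37.5, 112.8]
tool_rot: [-180.0, 0.0, -0.4]
ft_force: [0.0, -1.1, -2.4]
grip_width: 0.335
```

```bash
python3 -c "
from h import *
shot('top','pics/t3.png',(215,175,315,275),4);shot('scene','pics/s3.png',(200,150,310,250),4)
a=cv2.imread('pics/t3.png');b=cv2.imread('pics/s3.png')
cv2.imwrite('pics/c3.png',np.hstack([a,b[:400,:400]]));print(read_state()['position'],read_state()['tool_rot'])"
```

```text
[399.9417029   37.53825428 112.77763478] [-1.79992949e+02  7.39171171e-03 -4.01645443e-01]
```

View pics/c3.png

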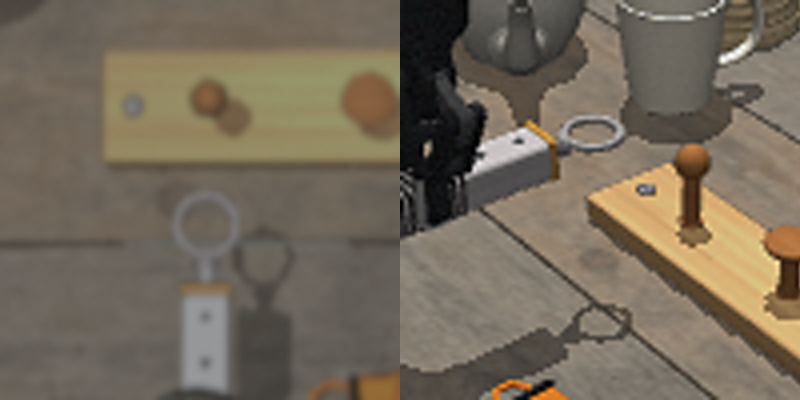

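Both views show the eye ahead of the casing, level, centred at top (206,223) and scene (193,133 within the right half). The ball is at top (209,98) and scene (292,161). I triangulate both.

```bash
cat >> h.py <<'E'
def tri(pt,ps):
    P=[np.load(c+'.npz') for c in('top','scene')];P=[d['K']@d['T'][:3] for d in P]
    X=cv2.triangulatePoints(P[0],P[1],np.array(pt,float),np.array(ps,float))[:,0];return np.round(X[:3]/X[3],1)
E
python3 -c "
from h import *
t=lambda x,y:((x+.5)/4-.5+215,(y+.5)/4-.5+175)
s=lambda x,y:((x+.5)/4-.5+200,(y+.5)/4-.5+150)
for n,a,b in(('eye',t(206,223),s(193,133)),('ball',t(209,98),s(292,161)),):
  X=tri(a,b);print(n,X,proj('top',X)-a,proj('scene',X)-b)
print(ray('top',*t(206,223),124),ray('top',*t(209,98),70),ray('top',*t(206,288),138))"
```

```text
eye [529.5  36.8 120.6] [ 0.275 -0.475] [-0.475  0.025]
ball [612.4  36.4  68.3] [ 0.225 -0.425] [-0.425  0.025]
[528.3  37.4 124. ] [611.2  37.1  70. ] [488.5  37.1 138. ]
```

{"op": "play_rows", "data": {"moves": [[0.01, 0, 0, 0, 0], [0.03, 0, 0, 0, 0], [0.055, 0, 0.005, 0, 0], [0.075, -0.0003, 0.015, 0, 0], [0.0828, -0.0003, 0.02, 0, 0], [0.0828, -0.0003, 0.025, 0, 0], [0.0828, -0.0003, 0.025, 0, 0]]}}

```text
t: 5.92
position: [481.7, 37.3, 87.3]
tool_rot: [-180.0, 0.1, -0.4]
ft_force: [0.4, -0.2, -2.6]
grip_width: 0.341
```

```bash
python3 -c "
from h import *
shot('top','pics/t4.png',(242,180,292,230),8);shot('scene','pics/s4.png',(240,160,300,210),8)
a=cv2.imread('pics/t4.png');b=cv2.imread('pics/s4.png')
cv2.imwrite('pics/c4.png',np.hstack([a,b[:400,:400]]));print(read_state()['position'],read_state()['tool_rot'])"
```

```text
[482.13539441  37.22273713  87.87176073] [-1.79994491e+02  2.71863952e-02 -4.29266470e-01]
```

View pics/c4.png

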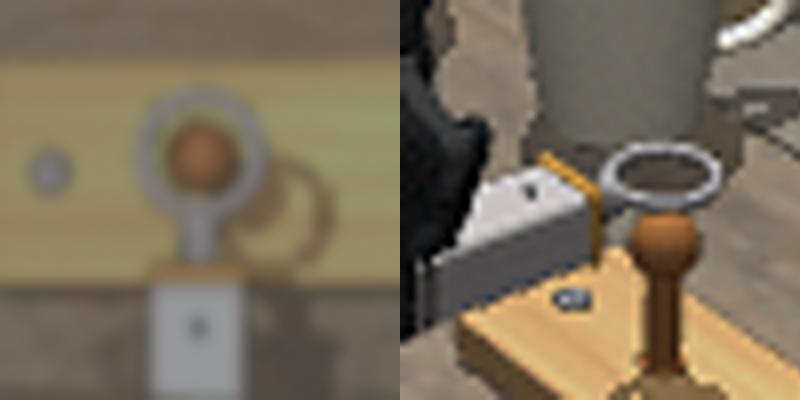

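```bash
python3 -c "
from h import *
t=lambda x,y:((x+.5)/8-.5+242,(y+.5)/8-.5+180)
s=lambda x,y:((x+.5)/8-.5+240,(y+.5)/8-.5+160)
for n,a,b in(('eye',t(200.5,152),s(261,176)),('ball',t(202,157),s(266,244)),):
  X=tri(a,b);print(n,X,proj('top',X)-a,proj('scene',X)-b)
print(ray('top',*t(200.5,152),97),ray('top',*t(202,157),70))"
```

```text
eye [610.7  36.3  95.6] [ 0.175  -0.2625] [-0.2875  0.0375]
ball [612.6  36.4  67.6] [ 0.3875 -0.4875] [-0.6125  0.0375]
[609.9  36.7  97. ] [611.1  37.2  70. ]
```

{"op": "play_rows", "data": {"moves": [[0.0015, -0.0003, 0, 0, 0], [0.0015, -0.0003, 0.005, 0, 0], [0.0015, -0.0003, 0.012, 0, 0], [0.0015, -0.0003, 0.02, 0, 0], [0.0015, -0.0003, 0.027, 0, 0], [0.0015, -0.0003, 0.027, 0, 0]]}}

```text
t: 6.78
position: [483.7, 37.5, 60.0]
tool_rot: [-180.0, 0.1, -0.4]
ft_force: [-0.8, -0.6, -2.3]
grip_width: 0.336
```

{"op": "play_rows", "data": {"moves": [[0, 0, 0.005, 0, 0], [0, 0, 0.011, 0, 0], [0, 0, 0.017, 0, 0], [0, 0, 0.023, 0, 0], [0, 0, 0.023, 0, 0], [0, 0, 0.023, 0, 0]]}}

```text
t: 7.52
position: [484.4, 37.5, 37.8]
tool_rot: [-180.0, -0.0, -0.4]
ft_force: [-0.1, -0.2, -2.0]
grip_width: 0.339
```

```bash
python3 -c "
from h import *
shot('top','pics/t5.png',(242,180,292,230),8);shot('scene','pics/s5.png',(240,160,300,210),8)
a=cv2.imread('pics/t5.png');b=cv2.imread('pics/s5.png')
cv2.imwrite('pics/c5.png',np.hstack([a,b[:400,:400]]));print(read_state()['position'],read_state()['ft_force'])"
```

```text
[484.54647523  37.4690094   37.98127664] [-0.20101525 -0.88816414 -1.83607509]
```

View pics/c5.png

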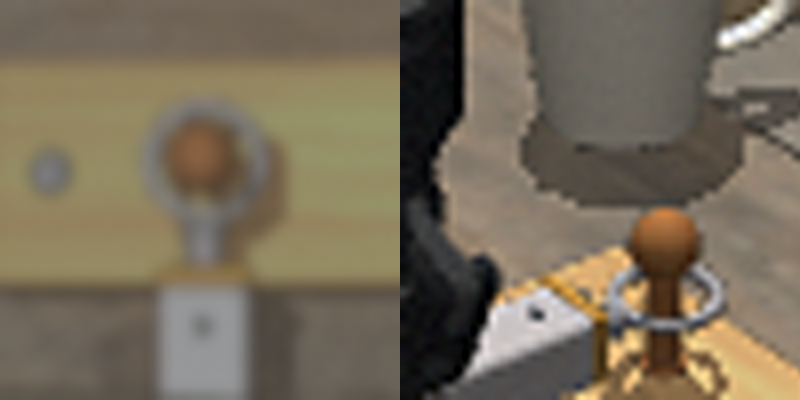

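The eye is round the neck below the ball, with the rod home. I pull in steps, using the wrist force as the guide.

{"op": "play_rows", "data": {"moves": [[-0.004, 0, 0, 0, 0], [-0.009, 0, 0, 0, 0], [-0.014, 0, 0, 0, 0], [-0.019, 0, 0, 0, 0], [-0.024, 0, 0, 0, 0], [-0.024, 0, 0, 0, 0], [-0.024, 0, 0, 0, 0], [-0.024, 0, 0, 0, 0]]}}

```text
t: 8.62
position: [462.5, 37.6, 38.3]
tool_rot: [180.0, -0.3, -0.4]
ft_force: [6.0, 0.8, -4.8]
grip_width: 0.337
```

```bash
python3 -c "
from h import *
s=read_state();print(s['position'],s['ft_force'],s['tool_rot'])"
```

```text
[462.49183465  37.56526776  38.25692643] [ 6.00586002  0.82306798 -4.78584661] [179.99791025  -0.26036043  -0.43052881]
```

{"op": "play_rows", "data": {"moves": [[-0.004, 0, 0, 0, 0], [-0.008, 0, 0, 0, 0], [-0.012, 0, 0, 0, 0], [-0.014, 0, 0, 0, 0], [-0.014, 0, 0, 0, 0], [-0.014, 0, 0, 0, 0]]}}

```text
t: 9.38
position: [452.1, 37.4, 39.0]
tool_rot: [180.0, -0.7, -0.4]
ft_force: [10.1, 0.1, -6.2]
grip_width: 0.338
```

```bash
python3 -c "
from h import *
shot('top','pics/t6.png',(242,180,292,230),8);shot('scene','pics/s6.png',(230,160,290,210),8)
a=cv2.imread('pics/t6.png');b=cv2.imread('pics/s6.png')
cv2.imwrite('pics/c6.png',np.hstack([a,b[:400,:400]]));print(read_state()['position'],read_state()['ft_force'])"
```

```text
[452.06194364  37.40128049  38.95981569] [10.61881186  0.10164659 -5.76324182]
```

View pics/c6.png

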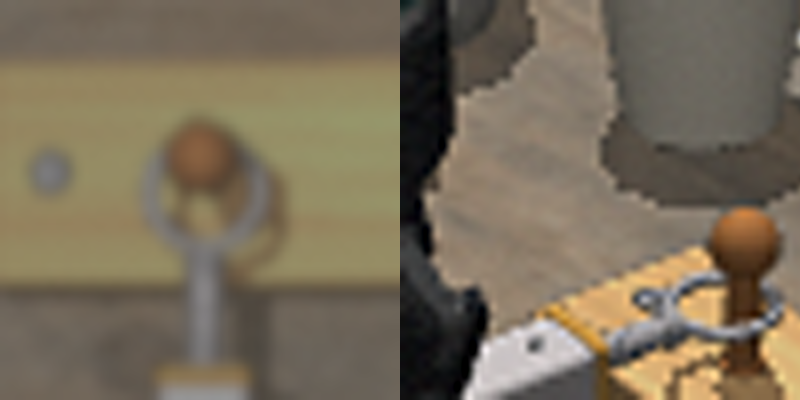

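{"op": "play_rows", "data": {"moves": [[-0.004, 0, 0, 0, 0], [-0.008, 0, 0, 0, 0], [-0.011, 0, 0, 0, 0], [-0.011, 0, 0, 0, 0], [-0.011, 0, 0, 0, 0], [-0.011, 0, 0, 0, 0]]}}

```text
t: 10.22
position: [444.4, 37.2, 39.8]
tool_rot: [180.0, -1.0, -0.5]
ft_force: [13.8, 0.1, -5.8]
grip_width: 0.339
```

```bash
python3 -c "
from h import *
shot('top','pics/t7.png',(242,185,292,235),8);shot('scene','pics/s7.png',(230,160,290,210),8)
a=cv2.imread('pics/t7.png');b=cv2.imread('pics/s7.png')
cv2.imwrite('pics/c7.png',np.hstack([a,b[:400,:400]]));print(read_state()['position'],read_state()['ft_force'])"
```

```text
[444.41208641  37.24254637  39.79655855] [15.21265039 -0.07608909 -5.33283261]
```

View pics/c7.png

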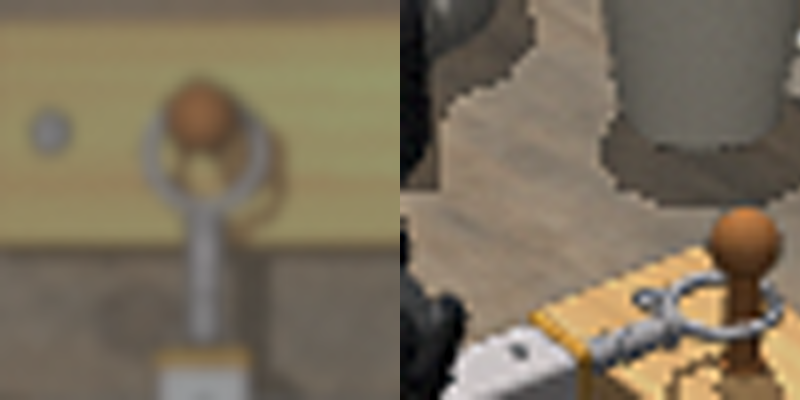

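```bash
python3 -c "
from h import *
t=lambda x,y:((x+.5)/8-.5+242,(y+.5)/8-.5+185)
e=ray('top',*t(205,152),48);m=ray('top',*t(203,352),63);print(e,m,e-m-35)
t4=lambda x,y:((x+.5)/8-.5+242,(y+.5)/8-.5+180)
e=ray('top',*t4(205,160),48);m=ray('top',*t4(203,270),63);print('home ref',e,m,e-m-35)
f=[]
for i in range(4):
  shot('top','pics/t8.png',(235,185,300,235),12);f.append(read_state()['ft_force'])
print(np.round(f,1),read_state()['position'],read_state()['qvel'])
shot('scene','pics/s8.png',(210,160,290,220),10)"
```

```text
[601.7  37.   48. ] [534.8  37.5  63. ] [ 31.9 -35.5 -50. ]
home ref [612.4  37.   48. ] [574.7  37.3  63. ] [  2.7 -35.3 -50. ]
[[14.1 -0.3 -5.3]
 [14.7  0.6 -5.1]
 [15.1 -0.2 -6.1]
 [14.6  0.1 -6.4]] [444.41553554  37.26498339  39.80798203] [-0.01149585  0.01461711 -0.01427031 -0.01584696  0.03657201  0.03091442]
```

View pics/s8.png

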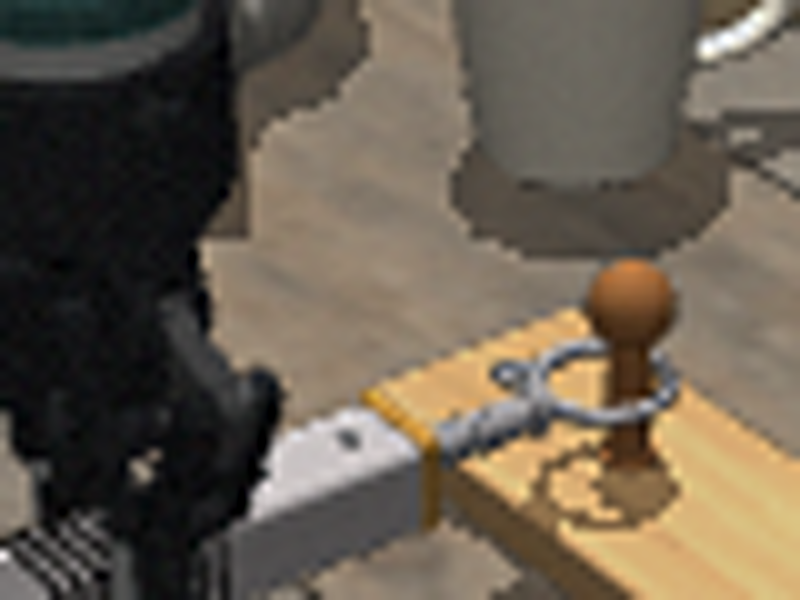

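{"op": "play_rows", "data": {"moves": [[-0.0005, 0, 0, 0, 0], [-0.0005, 0, 0, 0, 0], [-0.0005, 0, 0, 0, 0], [-0.0005, 0, 0, 0, 0], [-0.0005, 0, 0, 0, 0], [-0.0005, 0, 0, 0, 0]]}}

```text
t: 11.32
position: [444.1, 37.2, 39.8]
tool_rot: [180.0, -1.1, -0.5]
ft_force: [15.5, 0.9, -7.2]
grip_width: 0.342
```

```bash
python3 -c "
from h import *
s=read_state();print(s['t'],s['position'],s['ft_force'],s['grip_width']);print(finish_job())"
```

```text
11.325 [444.11213304  37.24668868  39.84798117] [15.45071157  0.94663399 -7.23700215] 0.34165813266087286
the job is handed in; nothing more can be done
None
```

I gripped the aluminium balance by its ribbed grip, turned it square to the rail and lowered its eye over the ball-headed peg. I then pulled it back in steps and handed the job in at 11.3 s while holding it there; `finish_job()` reports no verdict.

- **Draw:** three checks just before a final 0.5 mm adjustment agreed. The picture gave about 29.2 mm of draw, the arm position about 29.1 mm, and the wrist force averaged 14.6 N (29.2 mm). The last force reading was 15.5 N. The highest I saw was also about 15.5 N, well under 20 N.
- **Band not read:** I could not make out the broad dark band itself in the pictures, so the mark is inferred from those three measurements.
- **Position:** the last picture showed the eye round the neck below the ball, and the casing level and clear of the rail and table. The tool was about 1° off level and within about 0.1° of square to the rail.
- **Unexplained reading:** while pulling, there was an extra downward force of 3–5 N on the wrist. The pictures showed nothing touching the rail, and I did not find the cause.
- **Surroundings:** as planned, the arm kept clear of the other pegs, mug, jar and tile. I did not re-measure their positions at the end.

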